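Proof-pull a refitted crate handle with the spring balance

ROBOT

A 6-joint arm with a two-finger parallel gripper is mounted at the origin on the work surface. World frame = base frame: x ahead of the robot, y to its left, z up, the work surface at z = 0. Lengths are in mm, angles in rad, forces in N, time in s.
With the tool pointing down it reaches from about 275 to 750 mm from the base axis. Payload 10.2 kg.
Tool frame: the origin (TCP) lies at the very end of the fingers, on their centre line; the grasp point (between the pads) lies 19 mm behind it (ctrl.grip_depth is the distance from the TCP to the grasp point, in mm); z points along the fingers, x is the direction in which the jaws open and shut, and the axes are right-handed (so a half turn about z gives the same grasp; the last joint's range is limited). The gripper opens to 85 mm and grips with 20 to 120 N. Pads are 22 mm wide; open, the fingers measure 114 mm over their backs; the gripper's body (76 mm by 85 mm) begins 54 mm behind the grasp point. The pads swing forward as they close: fully open they stand 13 mm farther back than shut.
Start: joints at [1.02, 0.313, 1.498, -0, 1.331, -0.223], TCP at [169.042, 497.047, 231.294] pointing down, gripper open.
Joint ranges: [-2.94, 2.94], [-0.97, 2.17], [0.19, 2.56], [-1.23, 4.37], [0.02, 3.11], [-2.88, 2.88]. Speed limits (rad/s): [2.39, 2.39, 3.01, 3.14, 3.14, 3.14].

INTERFACE

Orientations are given as a unit quaternion [w, x, y, z].
In Python, from rig import ctrl gives the robot as it stands.
- The arm moves only by the tool play_rows, never from a script. Its argument "motion" is a list of rows, each a list of 2 entries, a list of its own where there are three numbers: the shift along the tool's x, y, z in mm, then the turn, a rotation vector about the tool's x, y, z in degrees. A call has 1 to 20 rows; each row shifts and turns the commanded pose from where the row before left it, along the tool's axes as they then stand; what a row does not reach is not made up. A row lasts 1/12 s, in which the tool goes at most 41.7 mm and 7.16 degrees, less where a joint would pass 70% of its speed; a pose out of reach is approached as far as the arm can. A call with a gripper value outside its range is refused whole. "fingers" is the finger opening in mm, from 0 to 85.4, set as the call begins (left out, the last holds). The fingers move at their own pace and stop on an object; "squeeze" is the grip in N (left out, the last holds). Time passes only in rows, so rows that do not move let the fingers close. It gives the time, the measured TCP pose, the force and the opening at its end, in the units of the state.
- ctrl.sense(): the state, without advancing time (a new reading comes with each control period).
- ctrl.capture(name): name is "side" or "top"; returns the picture (384x512x3 uint8, red, green, blue); there is no depth.
- ctrl.get_calibration(name): a dict with "K" (3x3 intrinsics, pixels), "R" (3x3) and "t" (3): a world point X has camera coordinates R X + t. Camera axes: x right, y down, z forward; pixel columns grow to the right and rows downward; lengths in mm; the calibration is good to about 2 mm. A picture is of the moment at which its call begins. get_calibration takes no time and is no camera call.
- ctrl.finish_job(): hands the job in, once; it reports no verdict.
Trained networks look in the newest picture that a camera, given by its name, has taken for a name from the list of things; names that differ only in an ending like _2 or _b are one class to them, and where a whole thing is asked for, a point or a joint stands for the part that bears it (a point fixed in the world has none). Each returns a list of dicts, best first, with "p" (0 to 1); they miss things now and then, are a little off and sometimes report something else, mostly with a low value. They report only what shows in the picture. A call takes as long as a camera call.
- ctrl.spot_in(camera, name): "position" ([column, row] as shares, 0 to 1, of the picture: columns of its width, rows of its height, amid what is visible of it).
The state is a dict: "time_s": time; "joints": joint angles; "dq": joint speeds; "tau": joint torques, N m; "eef_pos": TCP position; "ee_rot": TCP orientation; "force": force on the tool from outside, world axes, zero at the start; "wrist_torque": the same for the moment, N m; "grip_width": opening from 0.0 (shut) to 1.0 (fully open).
Only numpy, scipy, OpenCV 4.12 (cv2) and the standard library are available. Lean on these libraries where they do the work, as an engineer would, in place of code of your own. Each camera call takes 0.05 s, during which the arm holds its last target. There are 200 camera calls.

TASK

The end handles of the crate of crushed cans have just been refitted, so proof-pull the one that faces the bottle crate: take the spring balance out of its tray, hook it over that handle's bar and draw it straight away from the crate, level and face up, until its pointer stands at the sliding marker, which is set to the crate's loaded weight. Hold it there for two seconds without pulling past the marker, then, still holding it, ease it back gently until the pointer is home. Unhook it and lay it back flat in the tray, face up, without dropping it, and leave the mug, the jar lid and the green bottle where they are.

Things in the scene. Friction and masses are not known exactly. Their poses are not given: they have to be found in the camera images.
- balance: Spring balance, loose, 340 g, face up in the tray. Origin: underside, mid-length of the body; +x to the hook, +z out of the scale face. Body 190 mm (x -95 to 95), 32 mm thick: black ribbed grip 36 mm wide at x -95 to -27, then grey housing 46 mm wide with white scale plate. Steel ring behind, to x = -123. A 6 mm rod leaves at x = 95, axis at z = 20, ending in a hook bent downward.
- grip (a point): Middle of the black grip: x -61, y 0, z 18 mm in the balance's frame. Take it here across the 36 mm width. Same axes as the balance.
- hook (a point): Seat of the hook: the centre of a caught 8 mm bar. At rest x 150, y 0, z 12 mm in the balance's frame; moves with the rod. Hook steel lies 4 to 10 mm beyond it in x, its point bent down to z = 1.5 mm. At rest 55 mm of rod is free between housing and hook, open from below: lower it over a bar with the hook beyond the bar, draw back, and the hook catches. Same axes as the balance.
- pull (a joint): How far the hook rod is drawn out of the balance, m: 0 = spring at rest (pointer home), 0.085 = end stop. The spring needs 200 N per metre of pull, with no preload and very little friction, and returns the rod by itself.
- marker (a joint): Setting of the sliding marker, m, on the same scale as pull: the pointer stands at the marker when pull equals this value. 0.035 to 0.070 (7 to 14 N). It stays where it is set.
- pointer (a point): The pointer, a black cross bar 3 mm by 26 mm over the slot in the scale plate; it rides on the hook rod. At rest at x = -10, y = 0, z = 32 mm in the balance's frame, moving to +x as the rod is drawn out.
- marker_tip (a point): Point on the slot's centreline level with the sliding marker, a dark steel clip 6 mm long and 9 mm wide on the +y edge of the scale plate with its small tip towards the slot. The pointer is at the marker when pointer is here. Same axes as the balance.
- tray: The balance's tray: shallow steel tray, fixed, 330 mm (x) by 150 mm (y) by 18 mm high outside, walls and floor 3 mm. Origin: centre of its underside.
- can_crate: Grey crate of crushed drink cans, fixed, 200 (x) by 300 (y) by 120 mm high, cans up to 20 mm over the rim; stands left (+y) or right (-y). Origin: centre of underside. On each 200 mm end a steel bow handle, a level 8 mm round bar along the crate's x, straight for 92 mm; its axis is at y = +-190, z = 85 mm (36 mm clear behind the bar). The one to test is at -y if the crate is left, at +y if right.
- bottle_crate: The same grey crate with the same handles, fixed, holding standing brown glass bottles that rise to 200 mm. Origin: centre of its underside. Not to be tested.
- mug: White ceramic mug, 82 mm across, 95 mm high, handle at its +y, standing. Origin: centre of its underside. Leave alone.
- jar_lid: Steel jar lid, 82 mm across, 15 mm high, lying flat. Origin: centre of its underside. Leave alone.
- pet_bottle: Green PET bottle with twist cap, 62 mm across and 220 mm long, lying on its side along its own x, cap to +x. Origin: below its middle, on the floor. Leave alone.

How it is judged:
By the outcome, as a careful person would: the job done as asked, in the order asked, and still so for the second after the job is handed in, with the robot touching nothing.
It also fails if it takes over 51 s, if anything falls off the work surface, if the arm or the gripper's body presses on something with over 40 N, if the wrist force passes 120 N, or if a joint passes its speed limit or range.

## Working session

There is one attempt and no reset: what is moved stays moved. The work goes in short steps, Python scripts to look and compute and a tool call to move; the robot and the scene stay as the last step left them, time stands still between calls to the robot, and variables do not carry over. Pictures are saved under pics/ and viewed, about 8 in all and at most 12, crops included, and the job is handed in when it is done.

Besides the shell and the picture viewer there is one more tool, called after ">>>" as name(argument=value, ...) on one line, values as JSON. play_rows: Moves the arm, as the interface text tells. Its arguments: {"type":"object","properties":{"motion":{"type":"array"},"fingers":{"type":"number"},"squeeze":{"type":"number"}},"required":["motion"]}

```bash
ls; mkdir -p pics; python3 - <<'E'
from rig import ctrl
import cv2,numpy as np
s=ctrl.sense();print(s)
for c in("top","side"):
    im=ctrl.capture(c);cv2.imwrite(f"pics/{c}0.png",im[:,:,::-1])
    k=ctrl.get_calibration(c);print(c,k)
    for n in ["balance","grip","hook","pointer","marker_tip","tray","can_crate","bottle_crate","mug","jar_lid","pet_bottle"]:
        print(n,[(round(d['p'],2),(np.array(d['position'])*[512,384]).round(1).tolist()) for d in ctrl.spot_in(c,n)[:2]])
print(ctrl.sense()['time_s'])
E
```

```text
pics
{'time_s': 0.0, 'joints': array([ 1.01961149e+00,  3.13462062e-01,  1.49843636e+00, -7.25649557e-06,
        1.33094316e+00, -2.23396114e-01]), 'dq': array([ 5.13092782e-04, -1.73535819e-03, -1.30838459e-03, -2.39416349e-04,
       -9.36712873e-04, -7.06817025e-05]), 'tau': array([-2.97475572e-04, -4.12254453e+01, -2.59744942e+01, -1.82429776e-04,
        4.06788124e-03,  1.65945636e-05]), 'eef_pos': array([168.90494026, 496.83140726, 230.72915652]), 'ee_rot': array([ 2.45337880e-04,  8.13003113e-01,  5.82259004e-01, -5.74264164e-04]), 'force': array([-1.06567853,  0.5067011 , -0.62598361]), 'wrist_torque': array([ 0.02177192, -0.02242911, -0.03860841]), 'grip_width': 0.9980400617779409}
top {'K': array([[363.09880429,   0.        , 258.60106375],
       [  0.        , 363.09880429, 186.12592305],
       [  0.        ,   0.        ,   1.        ]]), 'R': array([[ 0.01205494, -0.99987314, -0.01041081],
       [-0.99857256, -0.01149616, -0.05216017],
       [ 0.05203387,  0.01102473, -0.99858446]]), 't': array([ -10.3048591 ,  555.7855079 , 1085.52180378])}
balance []
grip [(0.76,
[... 361 characters left out ...]
 , 248.87929523],
       [  0.        , 377.17707307, 191.78448146],
       [  0.        ,   0.        ,   1.        ]]), 'R': array([[ 0.77944807, -0.62636789, -0.01113438],
       [-0.37204915, -0.44852975, -0.81265029],
       [ 0.50402394,  0.63756124, -0.58264529]]), 't': array([-437.76805573,  249.97728064,  886.08810415])}
balance [(0.66, [233.8, 198.1])]
grip [(0.79, [238.9, 197.0])]
hook [(0.46, [273.6, 188.7])]
pointer [(0.39, [269.8, 186.2])]
marker_tip []
tray [(0.81, [241.9, 207.1]), (0.34, [238.8, 196.8])]
can_crate [(0.59, [283.0, 157.8])]
bottle_crate [(0.64, [182.8, 132.2])]
mug [(0.91, [282.4, 156.3])]
jar_lid [(0.91, [256.8, 279.0])]
pet_bottle [(0.94, [332.0, 190.0])]
1.2
```

```bash
python3 - <<'E'
import cv2,numpy as np
a=cv2.imread("pics/top0.png");b=cv2.imread("pics/side0.png")
cv2.imwrite("pics/t1.png",cv2.resize(a,(800,600),interpolation=cv2.INTER_CUBIC))
cv2.imwrite("pics/t2.png",cv2.resize(a[135:255,175:335],(800,600),interpolation=cv2.INTER_CUBIC))
cv2.imwrite("pics/s1.png",cv2.resize(b,(800,600),interpolation=cv2.INTER_CUBIC))
E
```

```text
(no output)
```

View pics/t1.png

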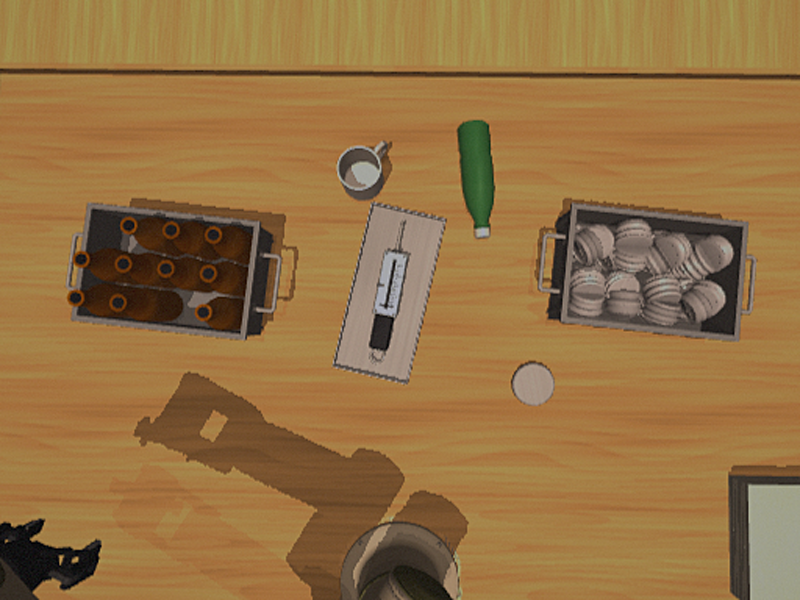

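View pics/t2.png

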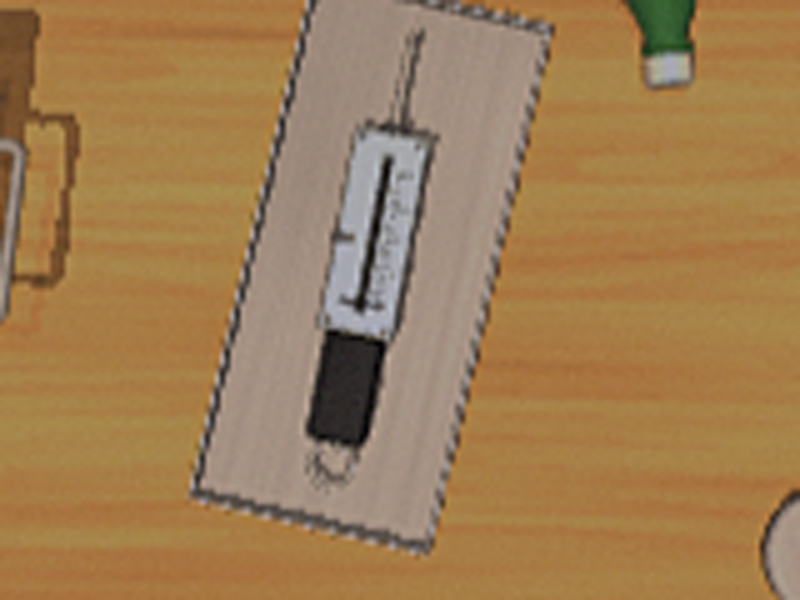

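View pics/s1.png

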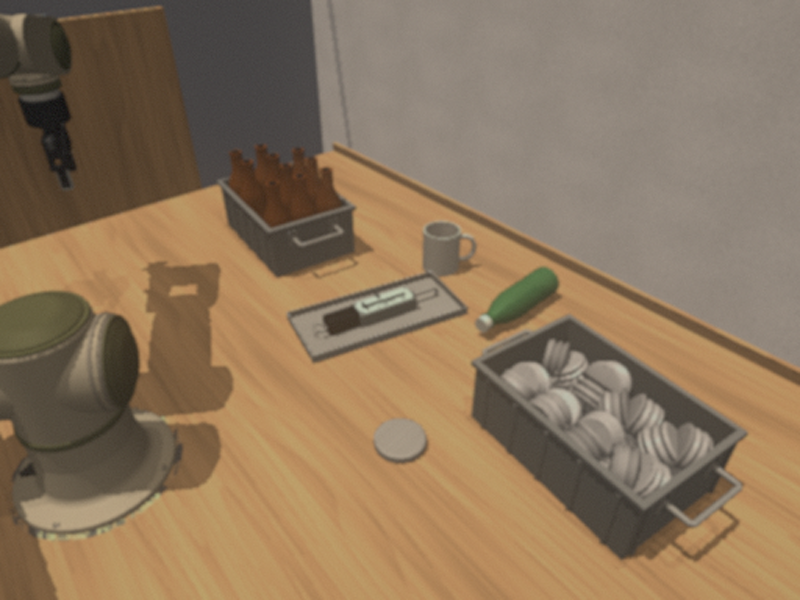

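The views show the cans crate on the right (-y), its +y handle around (545,260) in the 800-px top view. The balance sits in the tray with its hook pointing up and slightly right, grip around (381,332). In the crop the pointer is at about (360,303) and the marker at about (345,237), on the left (+y) edge.

```bash
cat > h.py <<'E'
import numpy as np,cv2
from rig import ctrl
def unproj(c,px,z):
    k=ctrl.get_calibration(c);R,t,K=k['R'],k['t'],k['K']
    px=np.atleast_2d(np.array(px,float));d=np.c_[px,np.ones(len(px))]@np.linalg.inv(K).T@R
    o=-R.T@t;return o+d*((z-o[2])/d[:,2])[:,None]
def proj(c,X):
    k=ctrl.get_calibration(c);p=(np.atleast_2d(X)@k['R'].T+k['t'])@k['K'].T
    return p[:,:2]/p[:,2:]
E
python3 - <<'E'
from h import *
np.set_printoptions(precision=1,suppress=True)
a=cv2.imread("pics/top0.png");g=cv2.cvtColor(a,cv2.COLOR_BGR2GRAY);hsv=cv2.cvtColor(a,cv2.COLOR_BGR2HSV)
k=ctrl.get_calibration('top');print("cam",-k['R'].T@k['t'])
# black grip
m=((g<60)).astype(np.uint8);m[:, :230]=0;m[:,275:]=0;m[:195]=0;m[235:]=0
n,l,st,c=cv2.connectedComponentsWithStats(m);i=1+st[1:,4].argmax();pts=np.argwhere(l==i)[:,::-1].astype(np.float32)
r=cv2.minAreaRect(pts);print("grip rect",r, unproj('top',[r[0]],35))
print(unproj('top',cv2.boxPoints(r),35))
# white plate: bluish
b=a.astype(int);m=((b[:,:,0]-b[:,:,2]>0)&(g>110)).astype(np.uint8);m[:,:225]=0;m[:,285:]=0;m[:150]=0;m[215:]=0
n,l,st,c=cv2.connectedComponentsWithStats(m);i=1+st[1:,4].argmax();pts=np.argwhere(l==i)[:,::-1].astype(np.float32)
r=cv2.minAreaRect(pts);print("plate",r,unproj('top',[r[0]],35));print(unproj('top',cv2.boxPoints(r),35))
print("tray",unproj('top',np.array([[374,205],[446,218],[409,382],[334,367]])/1.5625,18))
print("handle",unproj('top',np.array([[549,229],[541,290]])/1.5625,85))
print("rim",unproj('top',np.array([[575,203],[748,222],[740,338],[561,322]])/1.5625,120))
c=a[120:220,325:405];cv2.imwrite("pics/hc.png",cv2.resize(c,(480,600),interpolation=cv2.INTER_CUBIC))
E
```

```text
cam [ 498.6  -15.9 1112.9]
grip rect ((243.7115478515625, 212.4423065185547), (12.159198760986328, 21.768888473510742), 11.309932708740234) [[476.2  39.2  35. ]]
[[447.9  62.8  35. ]
 [511.2  51.1  35. ]
 [504.6  15.6  35. ]
 [441.4  27.4  35. ]]
plate ((249.31344604492188, 181.46388244628906), (13.966609001159668, 39.239524841308594), 10.954063415527344) [[568.4  23.8  35. ]]
[[514.7  54.5  35. ]
 [629.8  34.   35. ]
 [622.3  -7.   35. ]
 [507.3  13.7  35. ]]
tray [[722.5  56.8  18. ]
 [698.4 -83.6  18. ]
 [380.8 -15.4  18. ]
 [407.6 129.1  18. ]]
handle [[ 667.9 -266.9   85. ]
 [ 556.5 -252.3   85. ]]
rim [[ 708.7 -304.1  120. ]
 [ 678.1 -606.2  120. ]
 [ 475.1 -588.5  120. ]
 [ 499.1 -279.   120. ]]
```

View pics/hc.png

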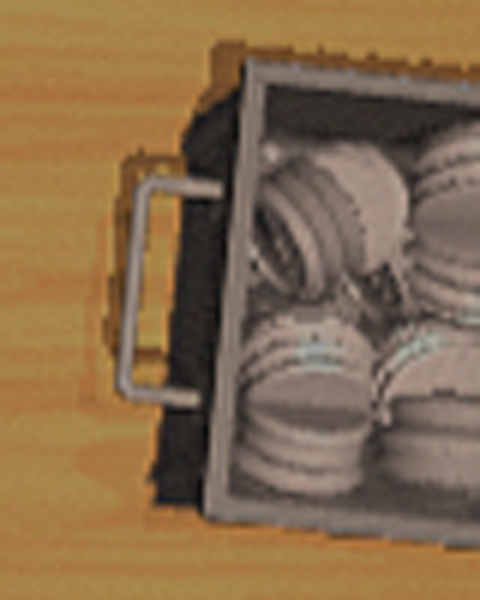

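Bar midpoint is near (612,-258,85) from the handle, and (611,-256) from the rim and dimensions, so the two agree. The balance's grip is at (476,39) with yaw about -10.5°. Next I move above the grip.

>>> play_rows(motion=[[[-22.3,29.2,7.4],[0,0,0]],[[-22.3,29.2,7.4],[0,0,0]],[[-22.3,29.2,7.4],[0,0,0]],[[-22.3,29.2,7.4],[0,0,0]],[[-22.3,29.2,7.4],[0,0,0]],[[-22.3,29.2,7.4],[0,0,0]],[[-22.3,29.2,7.4],[0,0,0]],[[-22.3,29.2,7.4],[0,0,0]],[[-22.3,29.2,7.4],[0,0,0]],[[-22.3,29.2,7.4],[0,0,0]],[[-22.3,29.2,7.4],[0,0,0]],[[-22.3,29.2,7.4],[0,0,0]],[[-22.3,29.2,7.4],[0,0,0]],[[-22.3,29.2,7.4],[0,0,0]],[[-22.3,29.2,7.4],[0,0,0]],[[0,0,0],[0,0,-4.15]],[[0,0,0],[0,0,-4.15]],[[0,0,0],[0,0,0]]], fingers=60, squeeze=60)

```text
time_s: 2.7
eef_pos: [476.1, 38.8, 120.1]
ee_rot: [-0.0, 0.768, 0.64, -0.0]
force: [0.4, 0.3, 0.5]
grip_width: 0.702
```

```bash
cat >> h.py <<'E'
from scipy.spatial.transform import Rotation as Ro
def rot(s): q=s['ee_rot'];return Ro.from_quat([q[1],q[2],q[3],q[0]])
def go(tgt,yaw=None):
    "tool-frame shift to tgt (from measured pose), turn about tool z to bring tool y to yaw deg; tilt to fix"
    s=ctrl.sense();r=rot(s);M=r.as_matrix()
    y=np.degrees(np.arctan2(M[1,1],M[0,1]))
    print('t',s['time_s'],'pos',s['eef_pos'].round(1),'yawy',round(y,2),'zax',M[:,2].round(4),'F',s['force'].round(2),'w',round(s['grip_width']*85.4,1))
    print('shift',(M.T@(np.array(tgt)-s['eef_pos'])).round(2))
    if yaw is not None:
        c,sn=np.cos(np.radians(yaw)),np.sin(np.radians(yaw))
        T=np.c_[[-sn,c,0],[c,sn,0],[0,0,-1]]
        print('rotvec',np.degrees((r.inv()*Ro.from_matrix(T)).as_rotvec()).round(2))
E
python3 -c "
from h import *
go([476.2,39.2,5],-10.5)"
```

```text
t 2.7 pos [476.1  38.8 120.1] yawy -10.4 zax [-4.e-04  1.e-04 -1.e+00] F [0.4  0.26 0.51] w 60.0
shift [3.9000e-01 3.0000e-02 1.1507e+02]
rotvec [-0.03 -0.    0.1 ]
```

>>> play_rows(motion=[[[0.4,0,25],[0,0,0]],[[0,0,30],[0,0,0]],[[0,0,30],[0,0,0]],[[0,0,20],[0,0,0]],[[0,0,7],[0,0,0]],[[0,0,3],[0,0,0]],[[0,0,0],[0,0,0]]])

```text
time_s: 3.28
eef_pos: [476.4, 39.9, 5.7]
ee_rot: [0.0, 0.769, 0.639, 0.0]
force: [-0.0, -0.5, -0.5]
grip_width: 0.705
```

>>> play_rows(motion=[[[0,0,0],[0,0,0]],[[0,0,0],[0,0,0]],[[0,0,0],[0,0,0]],[[0,0,0],[0,0,0]],[[0,0,0],[0,0,0]],[[0,0,0],[0,0,0]]], fingers=0, squeeze=60)

```text
time_s: 3.78
eef_pos: [477.0, 39.7, 6.7]
ee_rot: [0.001, 0.769, 0.64, 0.001]
force: [-0.7, 0.2, 7.0]
grip_width: 0.416
```

>>> play_rows(motion=[[[0,0,-4],[0,0,0]],[[0,0,-10],[0,0,0]],[[0,0,-20],[0,0,0]],[[0,0,-30],[0,0,0]],[[-5,-5,-35],[0,0,0]],[[-5,-5,-35],[0,0,0]],[[-5,-5,-35],[0,0,0]],[[-5,-5,-35],[0,0,0]],[[-5,-5,-35],[0,0,0]],[[-5,-5,-35],[0,0,0]],[[-5,-5,-35],[0,0,0]],[[-5,-5,-35],[0,0,0]],[[-5,-5,-30],[0,0,0]],[[-4,-4,-15],[0,0,0]],[[0,0,-5],[0,0,0]],[[0,0,0],[0,0,0]],[[0,0,0],[0,0,0]],[[0,0,0],[0,0,0]]])

```text
time_s: 5.28
eef_pos: [418.7, 0.8, 397.9]
ee_rot: [-0.001, 0.769, 0.64, -0.001]
force: [-0.2, 0.4, -2.8]
grip_width: 0.409
```

```bash
python3 - <<'E'
from h import *
go([420,0,400],-10.5)
im=ctrl.capture('top');cv2.imwrite('pics/lift.png',im[:,:,::-1])
for n in['pointer','marker_tip','hook','grip','balance']:
  print(n,[(round(d['p'],2),(np.array(d['position'])*[512,384]).round(1).tolist()) for d in ctrl.spot_in('top',n)[:2]])
s=ctrl.sense();p=s['eef_pos']
y=np.radians(-10.5);ax=np.array([np.cos(y),np.sin(y),0])
c=proj('top',p+ax*(61+30)+[0,0,29]);print(c)
u,v=c[0].astype(int)
cv2.imwrite('pics/lift_c.png',cv2.resize(im[v-60:v+60,u-60:u+60,::-1],(600,600),interpolation=cv2.INTER_CUBIC))
print(u-60,v-60)
E
```

```text
t 5.2833 pos [418.7   0.8 397.9] yawy -10.47 zax [-2.8e-03  9.0e-04 -1.0e+00] F [-0.23  0.37 -2.82] w 35.0
shift [-0.51  1.37 -2.11]
rotvec [-0.17 -0.02  0.03]
pointer [(0.54, [415.9, 172.0])]
marker_tip []
hook []
grip [(0.94, [263.4, 199.1])]
balance [(0.67, [263.5, 197.3])]
[[262.53724251 199.86035704]]
202 139
```

View pics/lift_c.png

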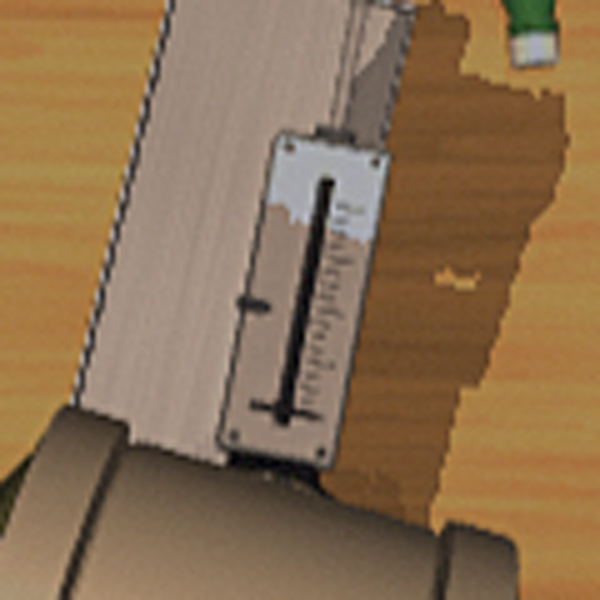

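Clear view: the pointer bar runs (250,405)–(320,418) and the marker clip is centred at about (255,304) on the +y edge. I'll refine that to sub-pixel.

```bash
python3 - <<'E'
from h import *
im=cv2.imread('pics/lift.png');g=cv2.cvtColor(im,cv2.COLOR_BGR2GRAY).astype(np.float32)
# rectify: face plane z=426 ; balance coords (xb,yb) rel. to the pointer guess
P0=unproj('top',[[202+(285.5)/5-.5,139+(411.5)/5-.5]],426)[0]
for yaw in(-10.0,-10.5,-11):
  y=np.radians(yaw);ax=np.array([np.cos(y),np.sin(y),0]);ly=np.array([-np.sin(y),np.cos(y),0])
  xs=np.arange(-12,95,.5);ys=np.arange(-26,26.1,.5)
  G=(P0+xs[:,None,None]*ax+ys[None,:,None]*ly)
  uv=proj('top',G.reshape(-1,3)).reshape(len(xs),len(ys),2).astype(np.float32)
  w=cv2.remap(g,uv[...,0],uv[...,1],cv2.INTER_CUBIC)
  def cen(lo,hi,a,b):
    pr=w[:,(ys>=lo)&(ys<=hi)].mean(1);k=(xs>=a)&(xs<=b);d=np.clip(np.median(pr)-pr[k]-8,0,None);return (d*xs[k]).sum()/d.sum()
  print(yaw,'pointer L/R',cen(4.5,11,-6,6),cen(-11,-4.5,-6,6),'marker',cen(10,13,28,48),cen(13,16,28,48),cen(16,20,28,48))
cv2.imwrite('pics/rect.png',cv2.resize(w[::-1,::-1],None,fx=4,fy=2.8))
E
```

```text
-10.0 pointer L/R 0.11979206320962285 0.3237517113231869 marker 36.94386213268336 37.082395705911324 37.067304520182844
-10.5 pointer L/R 0.05316453407490708 0.3898587683690692 marker 36.75306381557799 36.94263806910597 36.89765193669482
-11 pointer L/R -0.018446118143398367 0.4610452519704477 marker 36.50566210454512 36.80351780450172 36.72481989583885[ WARN:0@0.483] global loadsave.cpp:1063 imwrite_ Unsupported depth image for selected encoder is fallbacked to CV_8U.
```

```bash
python3 - <<'E'
from h import *
P0=unproj('top',[[202+(285.5)/5-.5,139+(411.5)/5-.5]],426)[0];d=P0-ctrl.sense()['eef_pos']
y=np.radians(-10.5);ax=np.array([np.cos(y),np.sin(y)]);ly=np.array([-np.sin(y),np.cos(y)]);print('pointer rel TCP',d[:2]@ax+.22,d[:2]@ly)
B=unproj('top',[[325+(c+.5)/6-.5,120+(r+.5)/6-.5] for c,r in[(140,195),(123,385),(131.5,290)]],85);print(B.round(1),np.degrees(np.arctan2(*(B[0]-B[1])[1::-1])))
rim=unproj('top',[[325+(c+.5)/6-.5,120+(r+.5)/6-.5] for c,r in[(255,70),(215,515)]],120);print('rim',rim.round(1),np.degrees(np.arctan2(*(rim[0]-rim[1])[1::-1])))
# bar centre in side picture, projected
print('side',proj('side',B)*800/512)
th=np.radians(-6.5);pull=np.array([-np.sin(th),np.cos(th)])
print('pull',pull,'TCP at bar xb=135:',B[2][:2]+pull*(135+61))
go(np.r_[B[2][:2]+pull*196,110],-96.5)
E
```

```text
pointer rel TCP 51.1079546739554 -0.34882107656564576
[[ 652.  -257.1   85. ]
 [ 561.7 -249.1   85. ]
 [ 606.8 -253.1   85. ]] -5.10521284375923
rim [[ 705.  -301.6  120. ]
 [ 501.  -282.8  120. ]] -5.2660862326356925
side [[524.56971723 331.25838783]
 [484.03364708 350.95697218]
 [504.67304752 340.92721426]]
pull [0.11320321 0.99357186] TCP at bar xb=135: [628.94078304 -58.37017793]
t 5.5833 pos [419.    0.5 399. ] yawy -10.47 zax [-7.e-04  2.e-04 -1.e+00] F [-0.31  0.39 -1.47] w 35.0
shift [-19.78 217.35 288.8 ]
rotvec [-4.000e-02  3.000e-02  8.603e+01]
```

>>> play_rows(motion=[[[0,0,18],[0,0,7.075]],[[0,0,18],[0,0,7.075]],[[0,0,18],[0,0,7.075]],[[0,0,18],[0,0,7.075]],[[0,0,18],[0,0,7.075]],[[0,0,18],[0,0,7.075]],[[0,0,18],[0,0,7.075]],[[0,0,18],[0,0,7.075]],[[0,0,18],[0,0,7.075]],[[0,0,18],[0,0,7.075]],[[0,0,18],[0,0,7.075]],[[0,0,18],[0,0,7.075]],[[30,5.5,5],[0,0,0]],[[30,5.5,5],[0,0,0]],[[30,5.5,5],[0,0,0]],[[30,5.5,5],[0,0,0]],[[30,5.5,5],[0,0,0]],[[30,5.5,5],[0,0,0]],[[20,5.5,5],[0,0,0]],[[10,0.2,5],[0,0,0]]])

```text
time_s: 7.25
eef_pos: [626.4, -58.9, 142.1]
ee_rot: [0.0, 0.999, -0.047, 0.0]
force: [-0.9, 0.0, -1.9]
grip_width: 0.408
```

>>> play_rows(motion=[[[0,0,15],[0,0,0]],[[0,0,14],[0,0,0]],[[0,0,4],[0,0,0]],[[0,0,0],[0,0,0]],[[0,0,0],[0,0,0]]])

```text
time_s: 7.67
eef_pos: [624.7, -57.8, 110.8]
ee_rot: [0.0, 0.999, -0.047, 0.0]
force: [0.9, -0.9, -2.0]
grip_width: 0.413
```

```bash
python3 - <<'E'
from h import *
go([625.4,-57.9,110],-95.4)
a=ctrl.capture('top')[:,:,::-1];b=ctrl.capture('side')[:,:,::-1]
cv2.imwrite('pics/th.png',a);cv2.imwrite('pics/sh.png',b)
A=cv2.resize(a[120:220,250:380],(780,600),interpolation=cv2.INTER_CUBIC)[:, :]
B=cv2.resize(b[130:260,240:400],(738,600),interpolation=cv2.INTER_CUBIC)
cv2.imwrite('pics/both.png',cv2.resize(np.hstack([A[100:500,300:],B[:400]]),(800,int(400*800/1218))))
cv2.imwrite('pics/A.png',A);cv2.imwrite('pics/B.png',B)
E
```

```text
t 7.6667 pos [624.7 -57.8 110.8] yawy -95.38 zax [ 6.e-04 -1.e-04 -1.e+00] F [ 0.87 -0.86 -2.01] w 35.2
shift [0.73 0.05 0.78]
rotvec [ 0.   -0.03  0.02]
```

View pics/A.png

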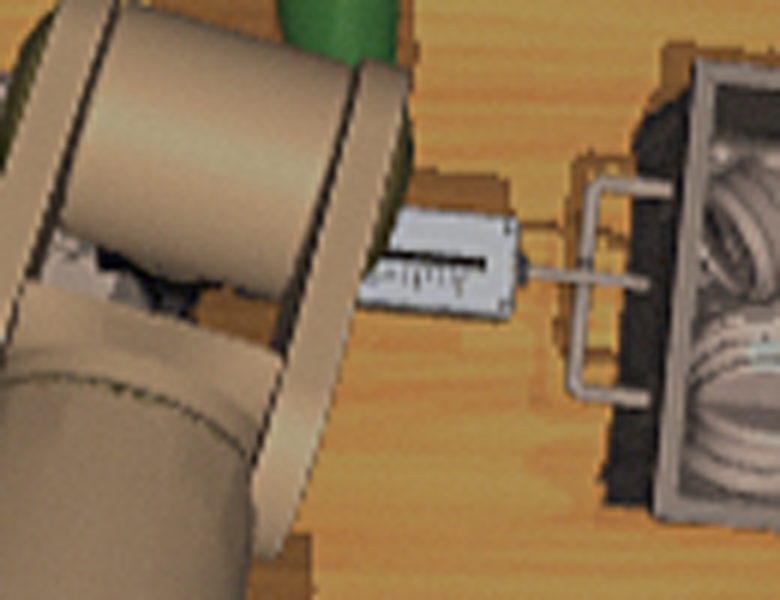

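View pics/B.png

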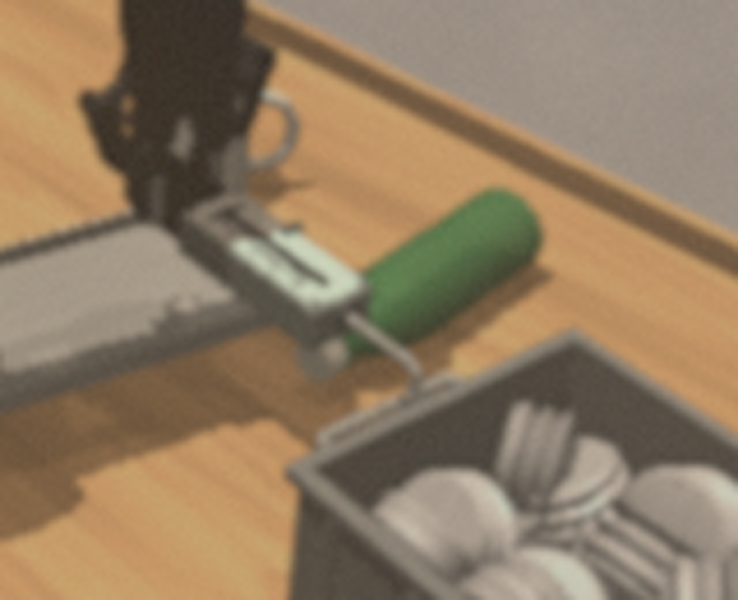

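```bash
python3 - <<'E'
from h import *
pu=np.array([.094,.9956]);o=np.array([624.7,-57.8])
f=lambda c,r,z:unproj('top',[[250+(c+.5)/6-.5,120+(r+.5)/6-.5]],z)[0][:2]
for n,c,r,z in[('tip',648,284,127),('tip',648,284,122),('bar',584,273,85),('slot end',486,263,139),('housing end',517,268,139)]:
  w=f(c,r,z);print(n,w.round(1),'along from TCP',(-(w-o)@pu).round(1),'lat',((w-o)@[.9956,-.094]).round(1))
# expected side-view positions
ax=np.r_[-pu,0]
for xb,z in[(95,20),(155,20),(155,5)]:
  p=np.r_[o,110.8-3.7+z]+ax*(xb+61);q=(proj('side',p)[0]-[240,130])*[738/160,600/130];print(xb,z,q.round(0))
p=[607,-253,85];print('bar mid',(proj('side',p)[0]-[240,130])*[738/160,600/130])
E
```

```text
tip [ 605.4 -273.5] along from TCP 216.5 lat 1.1
tip [ 605.9 -274.8] along from TCP 217.8 lat 1.7
bar [ 614.8 -254.3] along from TCP 196.6 lat 8.6
slot end [ 612.8 -198. ] along from TCP 140.7 lat 1.3
housing end [ 610.7 -211.8] along from TCP 154.7 lat 0.5
95 20 [341. 312.]
155 20 [415. 367.]
155 5 [412. 388.]
bar mid [382.94593002 406.77152753]
```

The hook is beyond the bar as planned: its outer tip measures about 218 mm from the TCP along the axis and the bar 196.6. The side view gives the same relative height. Lowering.

>>> play_rows(motion=[[[0.5,0,8],[0,0,0]],[[0,0,8],[0,0,0]],[[0,0,6],[0,0,0]],[[0,0,4],[0,0,0]],[[0,0,3.5],[0,0,0]],[[0,0,2],[0,0,0]],[[0,0,0],[0,0,0]],[[0,0,0],[0,0,0]],[[0,0,0],[0,0,0]]])

```text
time_s: 8.52
eef_pos: [625.1, -57.8, 79.1]
ee_rot: [0.0, 0.999, -0.047, 0.0]
force: [-0.0, 0.3, -2.0]
grip_width: 0.412
```

```bash
python3 - <<'E'
from h import *
go([625.4,-57.9,78.5],-95.4)
for i in range(6):
  ctrl.capture('side');print(ctrl.sense()['force'].round(2),ctrl.sense()['eef_pos'].round(2))
E
```

```text
t 8.5167 pos [625.1 -57.8  79.1] yawy -95.38 zax [ 6.e-04 -2.e-04 -1.e+00] F [-0.01  0.3  -2.04] w 35.2
shift [0.28 0.03 0.62]
rotvec [ 0.01 -0.03  0.02]
[ 0.61 -1.02 -2.34] [625.11 -57.85  79.13]
[-0.01  0.78 -2.4 ] [625.09 -57.85  79.09]
[ 0.38 -0.35 -2.46] [625.04 -57.82  79.04]
[ 0.28  0.1  -2.94] [625.05 -57.83  79.01]
[ 1.05  0.43 -2.73] [625.02 -57.82  78.97]
[-0.66 -0.79 -3.33] [625.   -57.83  78.9 ]
```

>>> play_rows(motion=[[[0,-5,0],[0,0,0]],[[0,-5,0],[0,0,0]],[[0,-4,0],[0,0,0]],[[0,-4,0],[0,0,0]],[[0,-4,0],[0,0,0]],[[0,-4,0],[0,0,0]],[[0,-2,0],[0,0,0]],[[0,-2,0],[0,0,0]],[[0,0,0],[0,0,0]],[[0,0,0],[0,0,0]]])

```text
time_s: 9.65
eef_pos: [627.8, -28.1, 78.8]
ee_rot: [0.0, 0.999, -0.047, 0.0]
force: [-1.4, -4.0, -3.3]
grip_width: 0.411
```

```bash
python3 - <<'E'
from h import *
go([625.4,-57.9,78.5],-95.4)
F=[]
for i in range(8):
  a=ctrl.capture('top' if i%2 else 'side');F.append(ctrl.sense()['force'])
print(np.mean(F,0),np.std(F,0),ctrl.sense()['eef_pos'],ctrl.sense()['wrist_torque'])
cv2.imwrite('pics/tp1.png',a[:,:,::-1])
cv2.imwrite('pics/A2.png',cv2.resize(a[135:195,255:375,::-1],(800,400),interpolation=cv2.INTER_CUBIC))
for n in['pointer','marker_tip']:
  print(n,[(round(d['p'],2),(np.array(d['position'])*[512,384]).round(1).tolist()) for d in ctrl.spot_in('top',n)[:2]])
E
```

```text
t 9.65 pos [627.8 -28.1  78.8] yawy -95.38 zax [ 0.e+00 -2.e-04 -1.e+00] F [-1.43 -3.95 -3.28] w 35.1
shift [ 0.44 29.9   0.32]
rotvec [ 0.01 -0.    0.02]
[-0.51198846 -3.10645851 -3.2221912 ] [0.83548848 0.40468609 0.38891366] [627.768116   -28.07859179  78.80686784] [-0.30409793  0.15580279 -0.07311046]
pointer []
marker_tip []
```

View pics/A2.png

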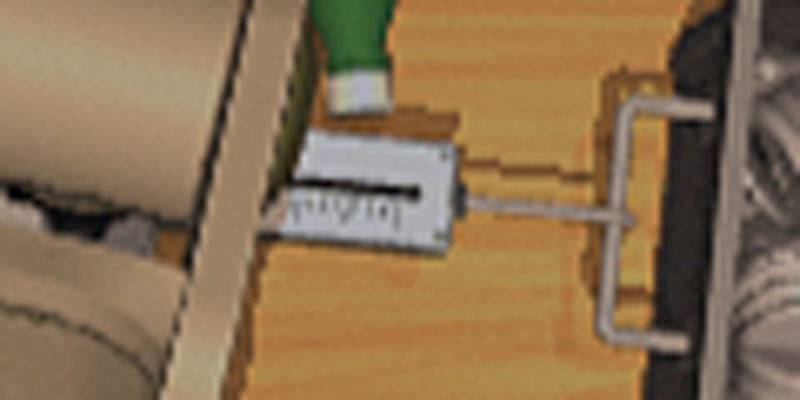

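Hooked: the force is about -3.1 N in y, roughly 15 mm of pull, as expected for 30 mm of travel. The wrist hides the pointer in the top view, so I'll use the side camera. Drawing to just short of the marker.

>>> play_rows(motion=[[[0,-3,0],[0,0,0]],[[0,-3,0],[0,0,0]],[[0,-3,0],[0,0,0]],[[0,-3,0],[0,0,0]],[[0,-2,0],[0,0,0]],[[0,-2,0],[0,0,0]],[[0,-1,0],[0,0,0]],[[0,0,0],[0,0,0]],[[0,0,0],[0,0,0]]])

```text
time_s: 10.9
eef_pos: [629.3, -11.1, 78.8]
ee_rot: [0.0, 0.999, -0.047, -0.0]
force: [-1.5, -6.5, -3.0]
grip_width: 0.409
```

```bash
cat > look.py <<'E'
from h import *
import sys
go([625.4,-57.9,78.5],-95.4)
F=[];I=[];T=[]
for i in range(6):
  c='top' if i==5 else 'side'
  a=ctrl.capture(c);F.append(ctrl.sense()['force']);(I if c=='side' else T).append(a.astype(np.float32))
s=ctrl.sense();o=s['eef_pos'];print('F',np.mean(F,0).round(2),'pos',o.round(2))
im=np.mean(I,0).astype(np.float32);g=im.mean(2);t=T[0].mean(2)
pu=np.array([.094,.9956,0]);ax=-pu;ly=np.array([.9956,-.094,0])
def rect(cam,g,xs,ys,zb):
  G=np.r_[o[:2],o[2]-3.7+zb]+(xs+61)[:,None,None]*ax+ys[None,:,None]*ly
  uv=proj(cam,G.reshape(-1,3)).reshape(len(xs),len(ys),2).astype(np.float32)
  return cv2.remap(g,uv[...,0],uv[...,1],cv2.INTER_CUBIC)
xs=np.arange(-35,105,.25);ys=np.arange(-30,30.1,.25)
w=rect('side',g,xs,ys,32)
W=rect('top',t,np.arange(60,200,.25),ys,20)
cv2.imwrite(f'pics/r{sys.argv[1]}.png',np.clip(np.vstack([cv2.resize(w.T[::-1],(784,270)),cv2.resize(W.T[::-1],(784,270))])*1.4,0,255).astype(np.uint8))
np.save(f'pics/r{sys.argv[1]}.npy',w)
E
python3 look.py 1
```

```text
t 10.9 pos [629.3 -11.1  78.8] yawy -95.37 zax [-3.e-04 -7.e-04 -1.e+00] F [-1.52 -6.52 -2.97] w 34.9
shift [ 0.51 46.98  0.31]
rotvec [0.04 0.01 0.03]
F [-1.02 -6.33 -2.75] pos [629.29 -11.2   78.77]
```

View pics/r1.png

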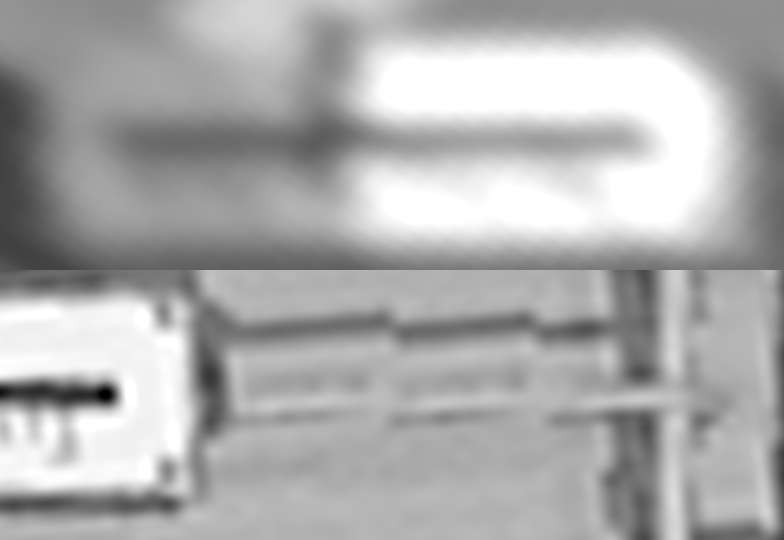

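```bash
cat > prof.py <<'E'
import numpy as np,sys
w=np.load(sys.argv[1]);xs=np.arange(-35,105,.25);ys=np.arange(-30,30.1,.25)
for lo,hi in[(-12,-9),(-9,-6),(-6,-3),(3,6),(6,9),(9,12),(12,15),(15,18),(18,21),(21,24),(24,27)]:
  pr=w[:,(ys>=lo)&(ys<hi)].mean(1);k=(xs>0)&(xs<50)
  print(lo,pr[k][::10].round(0).astype(int).tolist())
E
python3 prof.py pics/r1.npy
```

```text
-12 [105, 103, 103, 105, 109, 114, 115, 112, 105, 105, 118, 138, 163, 174, 176, 174, 171, 171, 168, 169]
-9 [95, 95, 96, 99, 101, 103, 102, 95, 91, 93, 110, 132, 148, 159, 156, 154, 152, 152, 155, 155]
-6 [83, 84, 84, 86, 88, 88, 86, 79, 74, 79, 92, 111, 123, 127, 128, 124, 125, 127, 132, 133]
3 [102, 101, 102, 104, 106, 110, 109, 100, 90, 84, 94, 113, 135, 154, 164, 168, 167, 169, 169, 169]
6 [113, 114, 114, 117, 120, 123, 120, 109, 99, 98, 111, 134, 159, 176, 186, 190, 191, 190, 193, 191]
9 [117, 118, 120, 123, 127, 127, 122, 113, 104, 104, 115, 136, 158, 180, 191, 196, 199, 198, 199, 198]
12 [118, 119, 122, 127, 130, 131, 126, 117, 108, 103, 108, 127, 153, 175, 190, 194, 196, 196, 194, 195]
15 [120, 123, 128, 132, 135, 136, 134, 124, 110, 100, 103, 121, 149, 169, 180, 185, 183, 183, 181, 182]
18 [126, 132, 137, 140, 143, 143, 139, 130, 114, 101, 101, 117, 138, 155, 161, 162, 160, 157, 160, 159]
21 [134, 141, 145, 147, 148, 149, 144, 133, 117, 104, 103, 114, 128, 137, 140, 136, 132, 129, 131, 131]
24 [138, 144, 148, 151, 152, 151, 147, 135, 122, 114, 115, 122, 131, 133, 130, 123, 115, 112, 108, 109]
```

>>> play_rows(motion=[[[0,-1.5,0],[0,0,0]],[[0,-1.5,0],[0,0,0]],[[0,-1,0],[0,0,0]],[[0,-0.4,0],[0,0,0]],[[0,0,0],[0,0,0]],[[0,0,0],[0,0,0]],[[0,0,0],[0,0,0]]])

```text
time_s: 11.78
eef_pos: [629.7, -6.9, 78.7]
ee_rot: [0.0, 0.999, -0.047, -0.0]
force: [-0.9, -7.4, -3.1]
grip_width: 0.407
```

```bash
sed -i 's/range(6)/range(17)/; s/i==5/i==16/' look.py; python3 look.py 2; python3 prof.py pics/r2.npy
```

```text
t 11.7833 pos [629.7  -6.9  78.7] yawy -95.39 zax [-4.e-04 -9.e-04 -1.e+00] F [-0.93 -7.41 -3.1 ] w 34.8
shift [ 0.52 51.14  0.27]
rotvec [0.05 0.02 0.01]
F [-1.37 -7.12 -3.09] pos [629.71  -6.98  78.76]
-12 [105, 106, 105, 103, 104, 107, 111, 114, 112, 110, 106, 116, 137, 158, 174, 178, 179, 175, 171, 165]
-9 [94, 94, 95, 93, 94, 99, 102, 105, 101, 92, 92, 105, 130, 146, 155, 160, 156, 155, 150, 148]
-6 [81, 81, 80, 81, 82, 86, 90, 91, 86, 77, 81, 95, 112, 127, 132, 133, 130, 127, 124, 122]
3 [104, 102, 102, 101, 105, 110, 114, 115, 108, 98, 92, 100, 122, 145, 160, 168, 169, 169, 166, 170]
6 [115, 114, 114, 117, 121, 127, 128, 126, 118, 106, 102, 114, 140, 163, 181, 189, 191, 191, 190, 190]
9 [118, 118, 120, 124, 128, 132, 133, 128, 118, 106, 104, 118, 145, 170, 186, 197, 198, 198, 198, 197]
12 [118, 119, 122, 128, 132, 134, 134, 129, 118, 104, 101, 116, 142, 170, 185, 194, 197, 196, 196, 195]
15 [116, 119, 125, 132, 136, 139, 137, 130, 119, 104, 98, 112, 137, 160, 177, 183, 185, 185, 183, 183]
18 [116, 122, 132, 138, 143, 144, 142, 134, 119, 102, 95, 105, 126, 144, 157, 162, 161, 161, 159, 158]
21 [118, 128, 137, 145, 149, 149, 145, 137, 119, 101, 95, 103, 117, 131, 135, 136, 133, 130, 130, 128]
24 [120, 132, 140, 147, 151, 151, 146, 137, 124, 110, 108, 116, 124, 127, 124, 118, 113, 108, 108, 109]
```

View pics/r2.png

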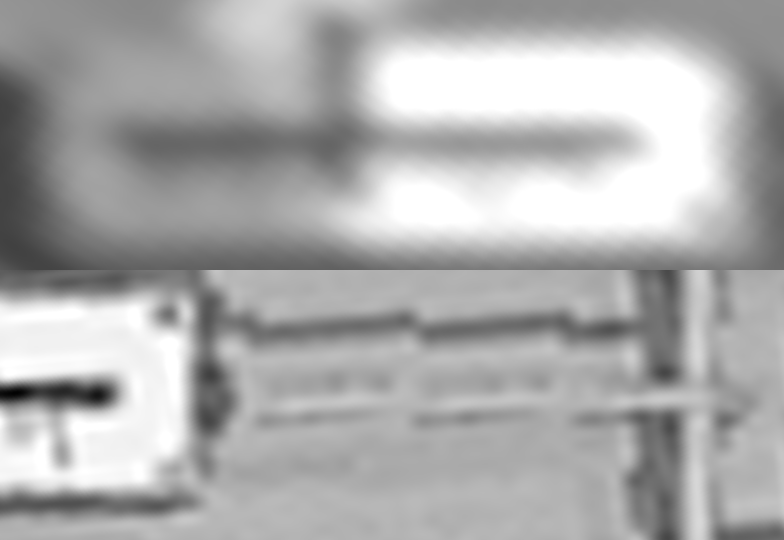

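The pointer now lines up with the marker clip in the side view (both at about x=330–340). Force reads about 7.2 N against a target of 7.4 N (37.0 mm). A 0.5 mm nudge, then hold for over 2 s.

>>> play_rows(motion=[[[0,-0.3,0],[0,0,0]],[[0,-0.2,0],[0,0,0]],[[0,0,0],[0,0,0]],[[0,0,0],[0,0,0]],[[0,0,0],[0,0,0]],[[0,0,0],[0,0,0]],[[0,0,0],[0,0,0]],[[0,0,0],[0,0,0]],[[0,0,0],[0,0,0]],[[0,0,0],[0,0,0]],[[0,0,0],[0,0,0]],[[0,0,0],[0,0,0]],[[0,0,0],[0,0,0]],[[0,0,0],[0,0,0]],[[0,0,0],[0,0,0]],[[0,0,0],[0,0,0]],[[0,0,0],[0,0,0]]])

```text
time_s: 14.05
eef_pos: [629.7, -6.5, 78.7]
ee_rot: [0.001, 0.999, -0.047, -0.0]
force: [-1.5, -7.0, -2.3]
grip_width: 0.41
```

```bash
python3 look.py 3; python3 prof.py pics/r3.npy
```

```text
t 14.05 pos [629.7  -6.5  78.7] yawy -95.38 zax [-3.e-04 -1.e-03 -1.e+00] F [-1.47 -6.99 -2.33] w 35.0
shift [ 0.51 51.58  0.29]
rotvec [0.06 0.01 0.02]
F [-1.31 -7.35 -3.31] pos [629.75  -6.49  78.75]
-12 [108, 108, 108, 106, 107, 108, 109, 110, 110, 112, 110, 116, 135, 154, 168, 171, 172, 173, 170, 168]
-9 [100, 99, 99, 98, 96, 96, 96, 98, 98, 93, 93, 100, 121, 138, 145, 151, 150, 152, 147, 146]
-6 [85, 86, 85, 84, 81, 81, 83, 85, 84, 77, 78, 88, 103, 117, 122, 124, 125, 122, 120, 119]
3 [103, 102, 102, 102, 107, 112, 115, 116, 110, 100, 93, 97, 118, 141, 158, 167, 169, 169, 166, 168]
6 [115, 114, 115, 118, 123, 128, 128, 126, 120, 107, 101, 110, 135, 159, 179, 188, 190, 190, 191, 190]
9 [118, 119, 121, 126, 130, 133, 134, 129, 119, 106, 101, 112, 138, 166, 184, 195, 198, 198, 199, 197]
12 [118, 121, 124, 129, 133, 135, 134, 129, 116, 100, 95, 109, 136, 166, 184, 193, 197, 196, 196, 196]
15 [117, 120, 126, 131, 136, 138, 136, 127, 112, 95, 91, 106, 132, 156, 176, 182, 185, 185, 183, 184]
18 [115, 121, 130, 137, 141, 142, 138, 126, 108, 94, 90, 101, 124, 144, 156, 162, 162, 161, 160, 158]
21 [116, 127, 136, 144, 147, 146, 140, 129, 112, 96, 93, 103, 118, 132, 136, 136, 133, 130, 130, 129]
24 [118, 130, 140, 146, 150, 150, 143, 132, 120, 109, 107, 116, 125, 128, 125, 119, 113, 109, 107, 108]
```

>>> play_rows(motion=[[[0,0,0],[0,0,0]],[[0,0,0],[0,0,0]],[[0,0,0],[0,0,0]],[[0,0,0],[0,0,0]],[[0,0,0],[0,0,0]],[[0,0,0],[0,0,0]]])

```text
time_s: 15.4
eef_pos: [629.8, -6.5, 78.8]
ee_rot: [0.0, 0.999, -0.047, -0.0]
force: [-1.3, -7.7, -3.4]
grip_width: 0.412
```

The force averages 7.44 N over the hold (about 37.2 mm), held for more than 3 s. Easing back.

>>> play_rows(motion=[[[0,1,0],[0,0,0]],[[0,1.8,0],[0,0,0]],[[0,1.8,0],[0,0,0]],[[0,1.8,0],[0,0,0]],[[0,1.8,0],[0,0,0]],[[0,1.8,0],[0,0,0]],[[0,1.8,0],[0,0,0]],[[0,1.8,0],[0,0,0]],[[0,1.8,0],[0,0,0]],[[0,1.8,0],[0,0,0]],[[0,1.8,0],[0,0,0]],[[0,1.8,0],[0,0,0]],[[0,1.8,0],[0,0,0]],[[0,1.8,0],[0,0,0]],[[0,1.8,0],[0,0,0]],[[0,1.8,0],[0,0,0]],[[0,1.8,0],[0,0,0]],[[0,1.8,0],[0,0,0]],[[0,1.8,0],[0,0,0]],[[0,1.8,0],[0,0,0]]])

```text
time_s: 17.07
eef_pos: [626.5, -41.1, 78.8]
ee_rot: [-0.0, 0.999, -0.047, -0.0]
force: [0.1, 0.2, -2.3]
grip_width: 0.409
```

>>> play_rows(motion=[[[0,1.5,0],[0,0,0]],[[0,1.5,0],[0,0,0]],[[0,1.5,0],[0,0,0]],[[0,1,0],[0,0,0]],[[0,0,0],[0,0,0]],[[0,0,0],[0,0,0]],[[0,2,0],[0,0,0]],[[0,3,0],[0,0,0]],[[0,3,0],[0,0,0]],[[0,2,0],[0,0,0]],[[0,0.5,0],[0,0,0]],[[0,0,0],[0,0,0]],[[0,0,0],[0,0,0]]])

```text
time_s: 18.15
eef_pos: [625.0, -57.1, 78.8]
ee_rot: [-0.0, 0.999, -0.047, 0.0]
force: [-0.5, 0.3, -3.9]
grip_width: 0.41
```

```bash
python3 -c "
from h import *
go([625.4,-57.9,78.5],-95.4)"
```

```text
t 18.15 pos [625.  -57.1  78.8] yawy -95.39 zax [ 0.  0. -1.] F [-0.47  0.34 -3.92] w 35.0
shift [0.46 0.74 0.31]
rotvec [-0.   -0.    0.01]
```

Back at the unhooking position with no load. Lifting clear and returning over the tray.

>>> play_rows(motion=[[[0,0,-8],[0,0,0]],[[0,0,-15],[0,0,0]],[[0,0,-25],[0,0,0]],[[0,0,-30],[0,0,0]],[[0,0,-22],[0,0,0]],[[-15,-8,0],[0,0,0]],[[-25,-13,0],[0,0,0]],[[-29,-15,0],[0,0,0]],[[-29,-15,0],[0,0,0]],[[-29,-16,0],[0,0,0]],[[-19,-11,0],[0,0,0]],[[-10,-5,0],[0,0,0]],[[0,0,0],[0,0,-7.075]],[[0,0,0],[0,0,-7.075]],[[0,0,0],[0,0,-7.075]],[[0,0,0],[0,0,-7.075]],[[0,0,0],[0,0,-7.075]],[[0,0,0],[0,0,-7.075]],[[0,0,0],[0,0,-7.075]],[[0,0,0],[0,0,-7.075]]])

```text
time_s: 19.82
eef_pos: [477.5, 40.2, 179.5]
ee_rot: [0.0, 0.9, 0.435, 0.0]
force: [-0.8, -0.1, -3.5]
grip_width: 0.41
```

>>> play_rows(motion=[[[0,0,15],[0,0,-7.075]],[[0,0,20],[0,0,-7.075]],[[0,0,20],[0,0,-7.075]],[[0,0,20],[0,0,-7.075]],[[0,0,20],[0,0,0]],[[0,0,10],[0,0,0]],[[0,0,0],[0,0,0]],[[0,0,0],[0,0,0]]])

```text
time_s: 20.48
eef_pos: [477.8, 40.1, 74.5]
ee_rot: [0.0, 0.769, 0.639, 0.0]
force: [0.7, 0.5, -1.6]
grip_width: 0.415
```

```bash
python3 -c "
from h import *
go([477.0,39.7,6.7],-10.5)"
```

```text
t 20.4833 pos [477.8  40.1  74.5] yawy -10.51 zax [ 5.e-04 -2.e-04 -1.e+00] F [ 0.65  0.5  -1.61] w 35.4
shift [-0.56 -0.77 67.8 ]
rotvec [ 0.03  0.   -0.01]
```

>>> play_rows(motion=[[[-0.6,-0.8,12],[0,0,0]],[[0,0,18],[0,0,0]],[[0,0,16],[0,0,0]],[[0,0,9],[0,0,0]],[[0,0,5],[0,0,0]],[[0,0,3],[0,0,0]],[[0,0,2],[0,0,0]],[[0,0,1],[0,0,0]],[[0,0,0.5],[0,0,0]],[[0,0,0],[0,0,0]],[[0,0,0],[0,0,0]]])

```text
time_s: 21.4
eef_pos: [476.8, 39.7, 7.6]
ee_rot: [0.0, 0.769, 0.64, 0.0]
force: [0.6, 1.0, -3.1]
grip_width: 0.409
```

```bash
python3 - <<'E'
from h import *
go([477.0,39.7,6.7],-10.5)
F=[]
for i in range(5):
  ctrl.capture('side');F.append(ctrl.sense()['force'])
print(np.mean(F,0),ctrl.sense()['eef_pos'])
E
```

```text
t 21.4 pos [476.8  39.7   7.6] yawy -10.48 zax [ 6.e-04 -1.e-04 -1.e+00] F [ 0.61  0.96 -3.06] w 34.9
shift [0.05 0.19 0.91]
rotvec [ 0.04 -0.    0.02]
[-0.15481346 -0.18259696 -3.10770901] [476.69629743  39.6942447    7.41279145]
```

Not yet touching down; lowering the last bit in small steps.

>>> play_rows(motion=[[[0,0,0.4],[0,0,0]],[[0,0,0.4],[0,0,0]],[[0,0,0],[0,0,0]],[[0,0,0],[0,0,0]],[[0,0,0],[0,0,0]]])

```text
time_s: 22.07
eef_pos: [476.7, 39.7, 6.8]
ee_rot: [0.0, 0.769, 0.64, 0.0]
force: [-3.0, -0.1, 5.0]
grip_width: 0.406
```

```bash
python3 - <<'E'
from h import *
F=[]
for i in range(5):
  ctrl.capture('side');F.append(ctrl.sense()['force'])
print(np.mean(F,0),ctrl.sense()['eef_pos'],ctrl.sense()['time_s'])
E
```

```text
[-3.47369199 -0.33202543  5.69831546] [476.67817791  39.70090857   6.77685253] 22.3167
```

Touching (about 6 N upward). Releasing and retracting.

>>> play_rows(motion=[[[0,0,0],[0,0,0]],[[0,0,0],[0,0,0]],[[0,0,0],[0,0,0]],[[0,0,0],[0,0,0]],[[0,0,0],[0,0,0]],[[0,0,0],[0,0,0]]], fingers=58)

```text
time_s: 22.82
eef_pos: [476.6, 39.7, 6.5]
ee_rot: [0.0, 0.769, 0.64, 0.0]
force: [-0.0, -0.2, -0.1]
grip_width: 0.679
```

>>> play_rows(motion=[[[0,0,-5],[0,0,0]],[[0,0,-15],[0,0,0]],[[0,0,-30],[0,0,0]],[[0,0,-30],[0,0,0]],[[0,0,-30],[0,0,0]],[[0,-20,-30],[0,0,0]],[[0,-30,-20],[0,0,0]],[[0,-35,0],[0,0,0]],[[0,-35,0],[0,0,0]],[[0,-20,0],[0,0,0]],[[0,0,0],[0,0,0]],[[0,0,0],[0,0,0]]])

```text
time_s: 23.82
eef_pos: [338.8, 65.3, 167.1]
ee_rot: [0.001, 0.769, 0.64, 0.001]
force: [-0.4, -0.8, 0.8]
grip_width: 0.68
```

```bash
python3 - <<'E'
from h import *
a=ctrl.capture('top')[:,:,::-1];b=ctrl.capture('side')[:,:,::-1]
print(ctrl.sense()['eef_pos'],ctrl.sense()['force'],ctrl.sense()['time_s'])
cv2.imwrite('pics/end.png',cv2.resize(np.hstack([a[60:270,190:370],b[100:310,170:400]]),(800,410),interpolation=cv2.INTER_CUBIC))
a0=cv2.imread('pics/top0.png')
for n,(u,v,h) in dict(mug=(229,111,24),lid=(340,245,20),pet=(304,111,45)).items():
  print(n,cv2.absdiff(a,a0)[v-h:v+h,u-h//2:u+h//2].mean())
E
```

```text
[339.7891062   64.98334247 166.88090793] [ 0.3065404   0.21655365 -0.08713483] 23.9167
mug 1.7592592592592593
lid 1.66625
pet 2.3504208754208755
```

View pics/end.png

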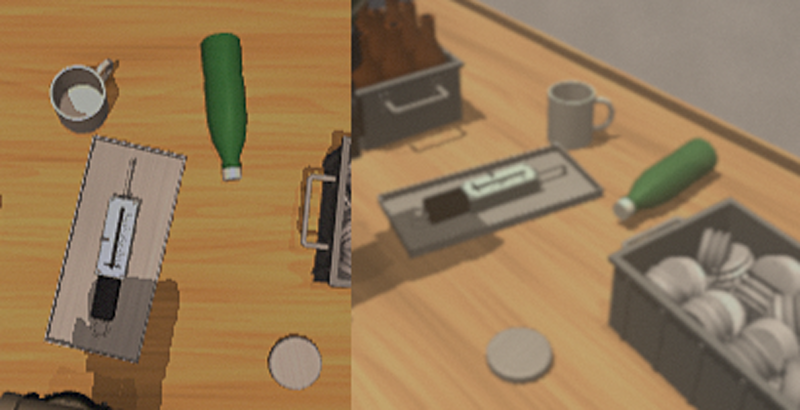

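The balance lies face up and flat in the tray with the pointer home. The mug, lid and bottle have not moved. Handing in.

```bash
python3 -c "
from rig import ctrl
print(ctrl.finish_job())"
```

```text
the job is handed in; nothing more can be done
None
```

I proof-pulled the can crate's handle that faces the bottle crate, up to the marker, laid the balance back in its tray and handed the job in at about 24 s.

- **Marker setting:** from the raised balance in the top camera I measured about 37.0 mm, good to roughly ±0.5 mm.
- **Pull and hold:** I held it for over 3 s. The average force was 7.4 N, about 37.2 mm. Tool travel since the hook caught gave about 36.9 mm. In the side view, pointer and marker lined up. That view is blurred and the wrist hid the pointer from the top camera, so the pointer position is only good to about ±1 mm. On the force reading it may have stood 0.2 mm past the marker.
- **Return:** I eased back until the force read zero within noise, then unhooked and lifted clear. I lowered the balance until it touched the tray at about 6 N and only then let go.
- **Last pictures:** the balance lies flat and face up in the tray with its pointer home. The mug, jar lid and green bottle show no change against the first picture.

No check failed.

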